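# Heft three sugar canisters, stow the lighter two, hold up the fullest

### The job

Three sugar canisters that look exactly alike stand closed on the shut white lid of the cooker, and the cook wants the fullest. Feel their weights, stand the two lighter ones upright in the wooden caddy, each fully down in a bay of its own (any bay), and finish while holding the heaviest one up in the gripper, upright, clear of everything and at least 10 cm above the cooker lid: do not put it down or let go of it at the end. Keep the canisters upright all the time, do not drop them, and leave the salt shaker, the pepper shaker and the teaspoon where they are.

Things in the scene. Friction and masses are not known exactly. Their poses are not given: they have to be found in the camera images.
- canister_a: one of three identical closed canisters, square, grey-brown, 68 x 68 mm, 105 mm high: flat sides up to 92 mm, then a knob 20 mm across. Lid fixed on. 0.2 to 0.7 kg; the heaviest outweighs the next by 0.15 kg or more; the letter tells neither weight nor place. Hangs straightest if gripped 70 to 80 mm up. Origin: centre of underside; z up, x and y square to the sides; same shape at each quarter turn
- canister_b: one of three identical closed canisters, square, grey-brown, 68 x 68 mm, 105 mm high: flat sides up to 92 mm, then a knob 20 mm across. Lid fixed on. 0.2 to 0.7 kg; the heaviest outweighs the next by 0.15 kg or more; the letter tells neither weight nor place. Hangs straightest if gripped 70 to 80 mm up. Origin: centre of underside; z up, x and y square to the sides; same shape at each quarter turn
- canister_c: one of three identical closed canisters, square, grey-brown, 68 x 68 mm, 105 mm high: flat sides up to 92 mm, then a knob 20 mm across. Lid fixed on. 0.2 to 0.7 kg; the heaviest outweighs the next by 0.15 kg or more; the letter tells neither weight nor place. Hangs straightest if gripped 70 to 80 mm up. Origin: centre of underside; z up, x and y square to the sides; same shape at each quarter turn
- caddy: fixed caddy on the cooker lid (flat, top at z = 0.026): wooden board 104 x 282 mm, floor 12 mm above its underside, 6 mm steel wires round it, top of wires at 37 mm. Two cross wires make 3 bays, 82 x 82 mm clear, centred at x = 0, y = -88, 0, +88 mm; a seated canister's origin is at z = 12 mm. Wire loops stick out 23 mm at the ends. Origin: centre of underside; y along the row, z up
- salt_shaker: glass shaker with a grey metal cap, 44 mm across, 90 mm high, standing near the left edge of the cooker lid, to be left alone; origin: centre of the underside
- pepper_shaker: second shaker like the first, beside it, to be left alone; origin: centre of the underside
- teaspoon: teaspoon with a red handle, 132 x 26 x 11 mm, lying on the near corner of the cooker lid, to be left alone; origin: centre of the underside, x along its length

How it is judged:
At the end, for the whole second after the job is handed in: Two canisters stand released and upright (0.1 rad) in caddy bays, underside within 4 mm of its floor, each weighing under 4.6 N there (so not the full one); the third is at rest in the fingers, upright (0.25 rad), underside over 10 cm above the cooker lid (z > 0.125), touching nothing else (((height (world z) of canister_a above 0.125 m and angle between canister_a's own z axis and vertical below 0.25 rad and linear speed of canister_a below 0.05 m/s and contact force between canister_a and the fingers above 2 N and contact force between canister_a and caddy below 0.1 N and contact force between canister_a and canister_b below 0.1 N and contact force between canister_a and canister_c below 0.1 N and (z of canister_b in the frame of caddy between 0.008 and 0.016 m and x of canister_b in the frame of caddy between -0.015 and 0.015 m and y of canister_b in the frame of caddy between -0.1 and 0.1 m and angle between canister_b's own z axis and vertical below 0.1 rad and linear speed of canister_b below 0.02 m/s and contact force between canister_b and the fingers below 0.3 N and contact force between canister_b and caddy between 1 and 4.6 N) and (z of canister_c in the frame of caddy between 0.008 and 0.016 m and x of canister_c in the frame of caddy between -0.015 and 0.015 m and y of canister_c in the frame of caddy between -0.1 and 0.1 m and angle between canister_c's own z axis and vertical below 0.1 rad and linear speed of canister_c below 0.02 m/s and contact force between canister_c and the fingers below 0.3 N and contact force between canister_c and caddy between 1 and 4.6 N)) or (height (world z) of canister_b above 0.125 m and angle between canister_b's own z axis and vertical below 0.25 rad and linear speed of canister_b below 0.05 m/s and contact force between canister_b and the fingers above 2 N and contact force between canister_b and caddy below 0.1 N and contact force between canister_b and canister_a below 0.1 N and contact force between canister_b and canister_c below 0.1 N and (z of canister_a in the frame of caddy between 0.008 and 0.016 m and x of canister_a in the frame of caddy between -0.015 and 0.015 m and y of canister_a in the frame of caddy between -0.1 and 0.1 m and angle between canister_a's own z axis and vertical below 0.1 rad and linear speed of canister_a below 0.02 m/s and contact force between canister_a and the fingers below 0.3 N and contact force between canister_a and caddy between 1 and 4.6 N) and (z of canister_c in the frame of caddy between 0.008 and 0.016 m and x of canister_c in the frame of caddy between -0.015 and 0.015 m and y of canister_c in the frame of caddy between -0.1 and 0.1 m and angle between canister_c's own z axis and vertical below 0.1 rad and linear speed of canister_c below 0.02 m/s and contact force between canister_c and the fingers below 0.3 N and contact force between canister_c and caddy between 1 and 4.6 N)) or (height (world z) of canister_c above 0.125 m and angle between canister_c's own z axis and vertical below 0.25 rad and linear speed of canister_c below 0.05 m/s and contact force between canister_c and the fingers above 2 N and contact force between canister_c and caddy below 0.1 N and contact force between canister_c and canister_a below 0.1 N and contact force between canister_c and canister_b below 0.1 N and (z of canister_a in the frame of caddy between 0.008 and 0.016 m and x of canister_a in the frame of caddy between -0.015 and 0.015 m and y of canister_a in the frame of caddy between -0.1 and 0.1 m and angle between canister_a's own z axis and vertical below 0.1 rad and linear speed of canister_a below 0.02 m/s and contact force between canister_a and the fingers below 0.3 N and contact force between canister_a and caddy between 1 and 4.6 N) and (z of canister_b in the frame of caddy between 0.008 and 0.016 m and x of canister_b in the frame of caddy between -0.015 and 0.015 m and y of canister_b in the frame of caddy between -0.1 and 0.1 m and angle between canister_b's own z axis and vertical below 0.1 rad and linear speed of canister_b below 0.02 m/s and contact force between canister_b and the fingers below 0.3 N and contact force between canister_b and caddy between 1 and 4.6 N)))); the arm keeps its last pose, push and grip.
It fails at once if a canister is tipped by more than 0.5 rad (angle between any of canister_a, canister_b, canister_c's own z axis and vertical above 0.5 rad).
It fails at once if a canister is dropped (falls faster than 0.6 m/s out of the fingers) ((linear speed of canister_a above 0.6 m/s and contact force between canister_a and the fingers below 0.1 N) or (linear speed of canister_b above 0.6 m/s and contact force between canister_b and the fingers below 0.1 N) or (linear speed of canister_c above 0.6 m/s and contact force between canister_c and the fingers below 0.1 N)).
It fails at once if the salt shaker, the pepper shaker or the teaspoon is moved by more than 3 cm or a shaker is knocked over (distance of any of salt_shaker, pepper_shaker, teaspoon from where it was at the start of the episode above 0.03 m or angle between any of salt_shaker, pepper_shaker's own z axis and vertical above 0.5 rad).
It also fails if it takes over 72 s, if anything falls off the work surface, if the arm or the gripper's body presses on something with over 40 N, if the wrist force passes 120 N, or if a joint passes its speed limit or range.

### The arm

A 7-joint arm with a two-finger parallel gripper is mounted at the origin on a cart in front of the work surface, level with it; the furniture and walls round the work are solid. World frame = base frame: x ahead of the robot, y to its left, z up, the work surface at z = 0. Lengths are in m, angles in rad, forces in N, time in s.
With the tool pointing down it reaches from about 0.4 to 0.9 m from the base axis. Payload 5.6 kg.
Tool frame: the origin (TCP) lies midway between the tips of the shut fingers; the grasp point (between the pads) lies 19 mm behind it; z points along the fingers, y is the line along which they close (so a half turn about z gives the same grasp; the last joint's range is limited). The gripper opens to 92 mm and grips with 3 to 60 N. Pads are 20 mm wide; open, the fingers measure 128 mm over their backs; the gripper's body (75 mm by 189 mm) begins 69 mm behind the grasp point.
Start: joints at [-1.279, 0.468, -0.012, 1.603, 0.006, 1.071, -0.056], TCP at [0.214, 0.614, 0.215] pointing down, gripper open.
Joint ranges: [-2.53, 2.53], [-0.31, 2.02], [-1.57, 1.55], [0.28, 2.44], [-1.29, 4.43], [0.15, 1.84], [-2.92, 2.92]. Speed limits (rad/s): [2.57, 2.57, 3.14, 3.14, 3.14, 3.14, 3.14].

### API

Orientations are given as a 3x3 rotation matrix whose columns are the frame's x, y, z axes.
In Python, from station import env, jaws, read_camera, camera_info gives the robot as it stands (env), with the cameras as plain functions and the gripper (jaws). Calls block until the motion is done:
- env.reach(position, orientation): joint-space move of the TCP to a pose.
- env.movel(position, frame=None, rate=0.15): straight line of the TCP; frame=None keeps the orientation; rate is the mean speed in m/s.
- env.goto_joints(angles): joint-space move.
- jaws.release() and jaws.grasp(squeeze=None): open the fingers fully, or close them until they stop; squeeze is the grip in N (None keeps the last).
- env.pause(seconds).
- env.inverse_kinematics(position, orientation): joint angles nearest the present ones, or None.
- read_camera(name): name is "side" or "top" or "wrist"; returns (picture, depth): 384x512x3 uint8, red, green, blue; 384x512 float32, m along the optical axis (not along the pixel's ray), 0 where there is no reading.
- camera_info(name): a dict with "intrinsics" (3x3 intrinsics, pixels), "eye" and "rotation" of the camera in the world; the wrist camera has in their place "T_tool_cam" (4x4, takes a point from camera to tool coordinates, whose origin is the TCP and whose axes are the flange's). Camera axes: x right, y up, looking along -z (the intrinsics and any distortion apply to the point x, -y, -z); pixel columns grow to the right and rows downward; lengths in m; the calibration is good to about 2 mm. A picture is of the moment at which its call begins: read the wrist's pose just before it. camera_info takes no time and is no camera call.
A pose or a line that the arm cannot do raises env.PlanningError and nothing moves.
- env.finish_job(): hands the job in; it is judged then, once.
Readings, each from a call of its own:
- env.read_t(): time.
- env.read_joint_positions(): joint angles.
- env.read_joint_velocities(): joint speeds.
- env.read_tau(): joint torques, N m.
- env.read_ee_pos(): TCP position.
- env.read_tcp_rot(): TCP orientation.
- env.read_wrist_force(): force on the tool from outside, world axes, zero at the start.
- env.read_moment(): the same for the moment, N m.
- env.read_gripper_width(): finger opening in m.
- env.read_grasp_force(): force on a finger pad.
Only numpy, scipy, OpenCV 4.12 (cv2) and the standard library are available. Lean on these libraries where they do the work, as an engineer would, in place of code of your own. Each camera call takes 0.05 s, during which the arm holds its last target. There are 200 camera calls.

## Working session

There is one attempt and no reset: what is moved stays moved. The work goes in short steps, each a Python script; the robot and the scene stay as the last script left them, time stands still between calls to the robot, and variables do not carry over. Pictures are saved under pics/ and viewed, at most 10 in all, crops included, and the job is handed in when it is done.

```bash
mkdir -p pics
cat > h.py <<'E'
import numpy as np, cv2
from station import env, jaws, read_camera, camera_info
def cloud(name):
    p0=np.array(env.read_ee_pos()); R0=np.array(env.read_tcp_rot())
    im,d=read_camera(name); ci=camera_info(name)
    K=np.array(ci["intrinsics"]); v,u=np.mgrid[:d.shape[0],:d.shape[1]]
    x=(u-K[0,2])/K[0,0]*d; y=(v-K[1,2])/K[1,1]*d
    P=np.stack([x,-y,-d],-1)
    if "eye" in ci: W=P@np.array(ci["rotation"]).T+np.array(ci["eye"])
    else:
        T=np.array(ci["T_tool_cam"]); W=(P@T[:3,:3].T+T[:3,3])@R0.T+p0
    W[d==0]=np.nan
    return im,d,W
E
python3 - <<'E'
from h import *
for n in ("top","side"):
    im,d,W=cloud(n); cv2.imwrite(f"pics/{n}0.png",im[:,:,::-1]); np.save(n+"0.npy",W)
    ci=camera_info(n); print(n,{k:np.round(v,3).tolist() for k,v in ci.items() if k!='x'} )
print(env.read_t(),env.read_ee_pos(),env.read_tcp_rot())
E
```

```text
top {'intrinsics': [[457.913, 0.0, 254.526], [0.0, 457.913, 184.851], [0.0, 0.0, 1.0]], 'eye': [0.329, -0.14, 1.108], 'rotation': [[0.008, 0.984, -0.177], [-1.0, 0.007, -0.009], [-0.008, 0.177, 0.984]]}
side {'intrinsics': [[443.965, 0.0, 253.179], [0.0, 443.965, 195.371], [0.0, 0.0, 1.0]], 'eye': [-0.011, -0.925, 0.618], 'rotation': [[0.84, 0.264, -0.473], [-0.542, 0.435, -0.719], [0.016, 0.861, 0.509]]}
0.1 [0.21347074 0.61341073 0.2137631 ] [[-9.44473802e-01  3.28586501e-01 -3.84792421e-04]
 [ 3.28586699e-01  9.44472600e-01 -1.51283956e-03]
 [-1.33672759e-04 -1.55527500e-03 -9.99998782e-01]]
```

View pics/top0.png

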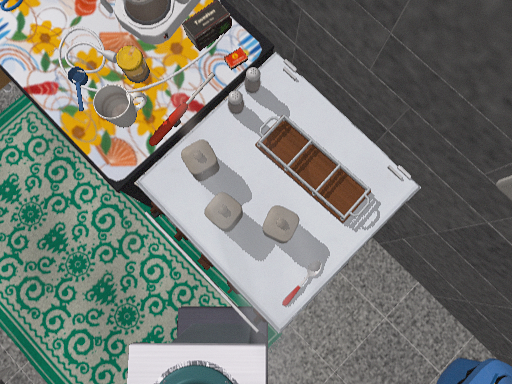

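View pics/side0.png

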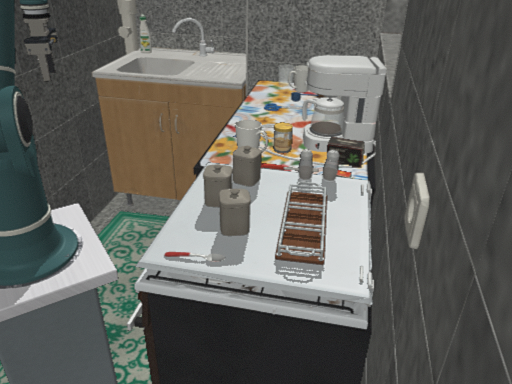

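The top view shows canisters at about (200,158), (224,211) and (281,223) px. The caddy runs from (275,127) to (355,205), the shakers are at (236,101) and (253,79), and the spoon is at (300,287). Next I'll fit poses from the depth data.

Run:
```python
from h import *
W=np.load("top0.npy"); z=W[...,2]
print("lid z",np.nanmedian(z[240:260,330:345]),np.nanmedian(z[175:185,170:175]))
def comps(m,lo=60):
    n,l,s,c=cv2.connectedComponentsWithStats(m.astype(np.uint8))
    for i in range(1,n):
        if s[i,4]>=lo: yield l==i,c[i]
roi=np.zeros(z.shape,bool); roi[60:320,130:420]=1
print("flat tops")
for m,c in comps(roi&(z>0.110)&(z<0.125)):
    P=W[m]; r=cv2.minAreaRect((P[:,:2]*1000).astype(np.float32)); print(c.round(),np.round(r[0]),np.round(r[1]),round(r[2],1),P[:,2].mean().round(4), m.sum())
print("all above .045")
for m,c in comps(roi&(z>0.045)&(z<0.2),20):
    P=W[m]; r=cv2.minAreaRect((P[:,:2]*1000).astype(np.float32)); print(c.round(),np.round(r[0]),np.round(r[1]),round(r[2],1),np.round(np.percentile(P[:,2],[1,50,99]),3), m.sum())
# caddy floor & wires
im=cv2.imread("pics/top0.png"); hsv=cv2.cvtColor(im,cv2.COLOR_BGR2HSV)
b=np.zeros(z.shape,bool); b[110:225,250:380]=1
fl=b&(hsv[...,1]>110)&(z>0.028)&(z<0.05)
P=W[fl]; r=cv2.minAreaRect((P[:,:2]*1000).astype(np.float32)); print("floor",fl.sum(),r,np.median(P[:,2]))
w=b&(z>0.056)&(z<0.075); P=W[w]; r=cv2.minAreaRect((P[:,:2]*1000).astype(np.float32)); print("wires",w.sum(),r)
# wall: any points high beyond
S=np.load("side0.npy"); 
for (u,v) in [(366,180),(368,250),(395,150),(400,300),(440,120)]: print((u,v),S[v,u].round(3))
for (u,v) in [(275,60),(416,186),(150,180),(280,325),(420,100),(470,250)]: print("top",(u,v),W[v,u].round(3))
```

```text
lid z 0.02467779387584823 0.02512805719959632
flat tops
[371. 104.] [ 696. -390.] [303.   5.] 45.1 0.1178 370
[253.  72.] [ 771. -124.] [27. 25.] 0.7 0.1135 102
[235.  96.] [716. -83.] [26. 25.] 2.7 0.1135 102
[199. 156.] [572.  -5.] [69. 69.] 30.7 0.1147 778
[223. 210.] [451. -62.] [69. 69.] 52.3 0.1147 819
[281. 223.] [ 424. -188.] [69. 69.] 63.8 0.1146 847
all above .045
[136.  65.] [811. 161.] [24. 40.] 18.4 [0.046 0.069 0.077] 164
[372. 104.] [ 701. -386.] [377.   6.] 45.0 [0.047 0.119 0.198] 3744
[252.  79.] [ 768. -122.] [37. 39.] 0.1 [0.047 0.095 0.118] 356
[235. 102.] [713. -83.] [37. 38.] 54.0 [0.047 0.102 0.118] 332
[135.  99.] [718. 163.] [24. 63.] 52.8 [0.047 0.076 0.089] 139
[314. 166.] [ 565. -267.] [310.  95.] 47.9 [0.047 0.062 0.067] 1401
[200. 159.] [572.  -5.] [70. 69.] 31.7 [0.049 0.114 0.129] 1034
[224. 211.] [452. -62.] [70. 70.] 53.9 [0.052 0.114 0.13 ] 1006
[280. 223.] [ 424. -188.] [69. 69.] 63.7 [0.058 0.114 0.129] 986
floor 3497 ((563.0200805664062, -267.6445617675781), (277.4801330566406, 100.84771728515625), 47.96495056152344) 0.03784372804748659
wires 1180 ((614.936767578125, -311.9786071777344), (309.80908203125, 228.45225524902344), 47.926414489746094)
(366, 180) [ 0.857 -0.181  0.026]
(368, 250) [ 0.628 -0.415  0.026]
(395, 150) [ 0.732 -0.354  0.217]
(400, 300) [ 0.458 -0.627  0.137]
(440, 120) [ 0.476 -0.609  0.42 ]
top (275, 60) [ 0.843 -0.179  0.027]
top (416, 186) [ 0.523 -0.517  0.026]
top (150, 180) [0.534 0.122 0.023]
top (280, 325) [ 0.199 -0.191  0.023]
top (420, 100) [ 0.643 -0.445  0.28 ]
top (470, 250) [ 0.378 -0.708 -0.135]
```

```bash
cat >> h.py <<'E'
CAN=[((.572,-.005),31.2),((.4515,-.062),53.1),((.424,-.188),63.8)]
CC=np.array([.564,-.2673]); CA=47.95
def bay(k): a=np.radians(CA); return CC+k*.088*np.array([np.cos(a),np.sin(a)])
def rot(deg):  # tool down, y axis at angle deg
    a=np.radians(deg); y=np.array([np.cos(a),np.sin(a),0]); z=np.array([0,0,-1.]); return np.stack([np.cross(y,z),y,z],1)
E
python3 - <<'E'
from h import *
W=np.load("top0.npy"); a=np.radians(CA); U=np.array([np.cos(a),np.sin(a)]); V=np.array([-U[1],U[0]])
D=W[...,:2]-CC; s=D@U*1000; t=D@V*1000; z=W[...,2]
m=(z>.057)&(z<.07)&(abs(s)<180)&(abs(t)<60)
ml=m&(abs(t)<35); h,e=np.histogram(s[ml],np.arange(-180,181,5)); print([(int(x),int(c)) for x,c in zip(e,h) if c])
mt=m&(abs(s)<120); h,e=np.histogram(t[mt],np.arange(-60,61,3)); print([(int(x),int(c)) for x,c in zip(e,h) if c])
for sgn in (1,-1):
    k=mt&(t*sgn>35); print("side",sgn,np.polyfit(s[k],t[k],1))
print("--ik")
def show(n,p,deg):
    for k in range(4):
        r=[]
        for zz in (.082,.25):
            q=env.inverse_kinematics([*p,zz],rot(deg+90*k)); r.append(None if q is None else np.round(q,2).tolist())
        print(n,round(deg+90*k-360*(deg+90*k>180)),r)
for i,(p,d) in enumerate(CAN): show("can%d"%i,p,d)
for k in (-1,0,1): show("bay%d"%k,bay(k),CA)
E
```

```text
[(-155, 32), (-150, 31), (-145, 12), (-140, 11), (-135, 53), (-130, 26), (-50, 16), (-45, 59), (40, 44), (45, 26), (125, 4), (130, 63), (135, 16), (140, 11), (145, 18), (150, 35), (155, 1)]
[(-51, 4), (-48, 97), (-45, 149), (-42, 20), (-39, 5), (-36, 8), (-33, 4), (-30, 5), (-27, 5), (-24, 6), (-21, 7), (-18, 6), (-15, 9), (-12, 6), (-9, 6), (-6, 8), (-3, 6), (0, 9), (3, 5), (6, 5), (9, 6), (12, 5), (15, 4), (18, 7), (21, 7), (24, 6), (27, 7), (30, 7), (33, 7), (36, 6), (39, 78), (42, 137), (45, 53)]
side 1 [5.23459976e-04 4.30643183e+01]
side -1 [ 5.23667047e-04 -4.42870299e+01]
--ik
can0 31 [[-0.39, 0.53, 0.44, 1.92, -0.32, 0.76, 0.78], [-0.52, 0.32, 0.59, 1.79, -0.2, 1.09, 0.68]]
can0 121 [[-0.2, 0.51, 0.19, 1.91, -0.14, 0.74, 2.19], [-0.36, 0.31, 0.38, 1.78, -0.13, 1.08, 2.18]]
can0 -149 [[-0.92, 1.0, 1.34, 1.95, -1.08, 1.18, -1.73], [-0.98, 0.63, 1.36, 1.81, -0.65, 1.25, -2.03]]
can0 -59 [[-0.55, 0.58, 0.66, 1.93, -0.49, 0.8, -0.64], [-0.63, 0.35, 0.74, 1.8, -0.26, 1.09, -0.83]]
can1 53 [[-0.36, 0.37, 0.51, 2.19, -0.3, 0.64, 1.28], [-0.6, 0.08, 0.71, 2.05, -0.06, 1.03, 1.07]]
ca
[... 1222 characters left out ...]
 138 [[1.0, 0.79, -0.89, 1.72, 0.72, 0.99, 2.24], [1.12, 0.66, -1.11, 1.58, 0.61, 1.28, 2.33]]
bay0 -132 [[-0.34, 0.88, 1.11, 1.81, -0.91, 1.06, -1.18], [-0.45, 0.75, 1.35, 1.69, -0.75, 1.34, -1.27]]
bay0 -42 [[-0.32, 0.84, 1.05, 1.81, -0.86, 1.03, 0.35], [-0.28, 0.52, 0.94, 1.68, -0.45, 1.18, 0.05]]
bay1 48 [[-0.21, 0.71, 0.68, 1.72, -0.55, 0.91, 1.53], [-0.36, 0.57, 0.93, 1.6, -0.48, 1.21, 1.5]]
bay1 138 [[0.04, 0.64, 0.31, 1.7, -0.24, 0.84, 2.86], [0.95, 0.72, -1.11, 1.5, 0.65, 1.32, 2.19]]
bay1 -132 [[-0.44, 0.92, 1.11, 1.73, -0.92, 1.11, -1.33], [-0.53, 0.81, 1.34, 1.61, -0.8, 1.38, -1.4]]
bay1 -42 [[-0.28, 0.76, 0.8, 1.72, -0.65, 0.95, 0.05], [-0.4, 0.61, 1.0, 1.6, -0.53, 1.23, -0.03]]
```

```bash
cat >> h.py <<'E'
YAW=[-58.8,-36.9,-26.2]; HI=.24
def F(n=8):
    env.pause(.3); r=[]
    for _ in range(n): r.append(env.read_wrist_force()); env.pause(.03)
    return np.mean(r,0)
def pick(i):
    p=CAN[i][0]; R=rot(YAW[i])
    env.reach([*p,HI],R); f0=F()
    env.movel([*p,.082],R); jaws.grasp(35); w=env.read_gripper_width()
    env.movel([*p,.11],R,rate=.06); f=F()
    print("can",i,"width",round(w,4),"dF",(f-f0).round(2),"f",f.round(2),"grip",env.read_grasp_force(),"t",env.read_t())
    return f0[2]-f[2]
def back(i):
    p=CAN[i][0]; env.movel([*p,.083],rate=.05); jaws.release(); env.movel([*p,HI])
def place(k):
    p=bay(k); R=rot(CA-90); x=env.read_ee_pos()
    env.movel([x[0],x[1],HI]); env.reach([*p,HI],R); env.movel([*p,.12],R); env.movel([*p,.095],R,rate=.04)
    f=F(); print("placed f",f.round(2),"z",env.read_ee_pos())
def let():
    jaws.release(); x=env.read_ee_pos(); env.movel([x[0],x[1],HI]); print("t",env.read_t())
E
python3 - <<'E'
from h import *
print(pick(0))
im,d,W=cloud("side"); cv2.imwrite("pics/s1.png",im[100:300,120:400,::-1].repeat(2,0).repeat(2,1))
E
```

```text
can 0 width 0.0663 dF [-0.14 -0.13 -2.83] f [-0.02 -0.15 -3.09] grip 34.86163977547676 t 6.0917
2.8255085830747872
```

View pics/s1.png

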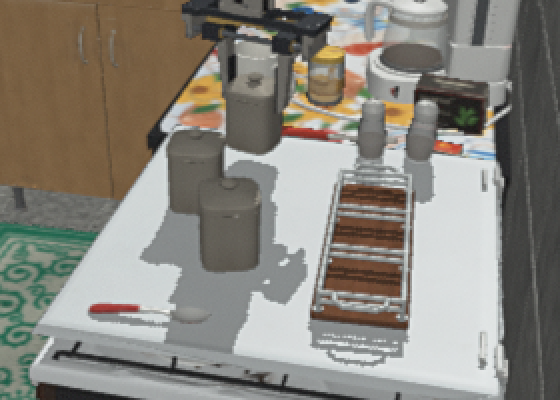

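The picture shows the gripped canister at (255,110) hanging upright and clear of the lid. It weighs about 2.8 N, so it is one of the lighter two and goes in the far bay.

Run:
```python
from h import *
place(1)
im,d,W=cloud("side"); cv2.imwrite("pics/s2.png",im[100:300,120:400,::-1].repeat(2,0).repeat(2,1))
```

```text
placed f [ 0.09  0.1  -3.58] z [ 0.62294223 -0.20194318  0.09499628]
```

View pics/s2.png

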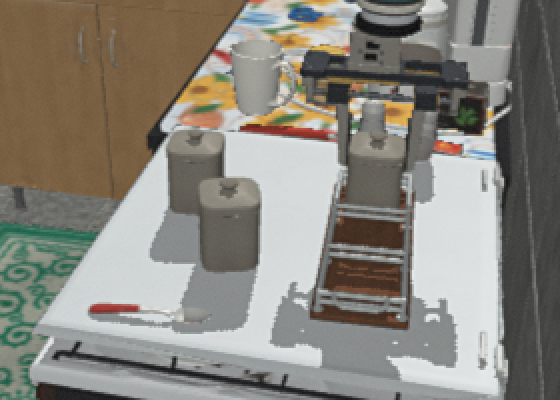

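The canister is inside the far bay at (378,170), about 1 mm above the floor and touching no wires, so I'll release it and weigh the next one.

Run:
```python
from h import *
env.movel([*bay(1),.0935],rate=.03); print(F().round(2))
let()
print(pick(1))
```

```text
[-2.28  0.9   5.82]
t 12.8167
can 1 width 0.0661 dF [ 0.04  0.4  -6.32] f [-0.11  0.05 -6.2 ] grip 34.6620950646286 t 17.1667
6.321955391454642
```

That one is about 6.3 N, so probably the heaviest. I'll put it back and weigh the third to confirm.

Run:
```python
from h import *
env.movel([*CAN[1][0],.0825],rate=.05); print(F().round(2)); jaws.release(); env.movel([*CAN[1][0],HI])
w=pick(2)
if w<4.8:
    place(-1); env.movel([*bay(-1),.0935],rate=.03); print(F().round(2))
im,d,W=cloud("side"); cv2.imwrite("pics/s3.png",im[100:300,120:400,::-1].repeat(2,0).repeat(2,1))
```

```text
[-4.06  1.22  1.21]
can 2 width 0.0661 dF [ 0.05  0.24 -2.08] f [ 0.06 -0.02 -2.21] grip 34.86381772010567 t 24.225
placed f [ 0.23 -0.15 -2.13] z [ 0.505055   -0.33260945  0.09499364]
[-1.68  1.25  4.94]
```

View pics/s3.png

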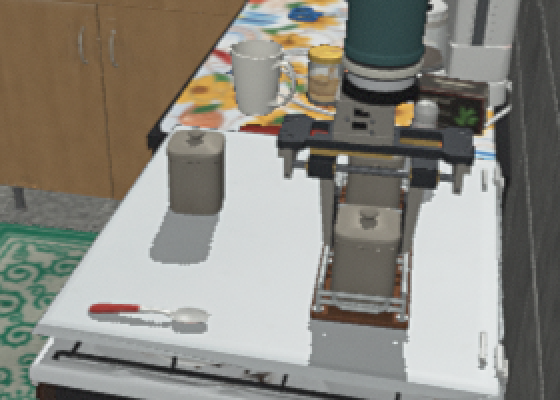

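The third canister (2.1 N) is seated upright in the near bay at (367,250), and the heavy one stands at (195,170). I'll release the third, lift the heavy one and check everything.

Run:
```python
from h import *
let()
pick(1); env.movel([*CAN[1][0],HI],rate=.08); env.pause(.5)
im,d,W=cloud("top"); z=W[...,2]; a=np.radians(CA); U=np.array([np.cos(a),np.sin(a)]); V=np.array([-U[1],U[0]])
for k in (1,-1):
    D=W[...,:2]-bay(k); m=(np.hypot(D[...,0],D[...,1])<.06)&(z>.11)&(z<.145); P=W[m]
    r=cv2.minAreaRect((P[:,:2]*1000).astype(np.float32)); c=np.array(r[0])/1000-CC
    # plane of flat top
    q=P[(P[:,2]>.118)&(P[:,2]<.134)&(np.hypot(*(P[:,:2]-np.array(r[0])/1000).T)>.014)&(np.hypot(*(P[:,:2]-np.array(r[0])/1000).T)<.03)]
    A=np.linalg.lstsq(np.c_[q[:,:2]-q[:,:2].mean(0),np.ones(len(q))],q[:,2],rcond=None)[0]
    print("bay",k,"s,t",(c@U).round(4),(c@V).round(4),np.round(r[1]),round(r[2],1),"plane",A.round(3),len(q))
print(env.read_ee_pos(),env.read_grasp_force(),env.read_gripper_width(),F().round(2),env.read_t())
im,d,W=cloud("side"); cv2.imwrite("pics/s4.png",im[100:300,120:400,::-1].repeat(2,0).repeat(2,1))
```

```text
t 30.775
can 1 width 0.0663 dF [ 0.33 -0.19 -6.1 ] f [ 0.03 -0.25 -6.16] grip 34.78050373535815 t 35.3
bay 1 s,t 0.0876 -0.0007 [69. 70.] 47.6 plane [-0.     0.002  0.127] 426
bay -1 s,t -0.0875 -0.0005 [69. 70.] 49.5 plane [ 0.001 -0.003  0.127] 457
[ 0.4514792  -0.06200229  0.23998563] 34.780516214379276 0.06602090519418129 [ 0.05  0.25 -6.05] 38.1917
```

View pics/s4.png

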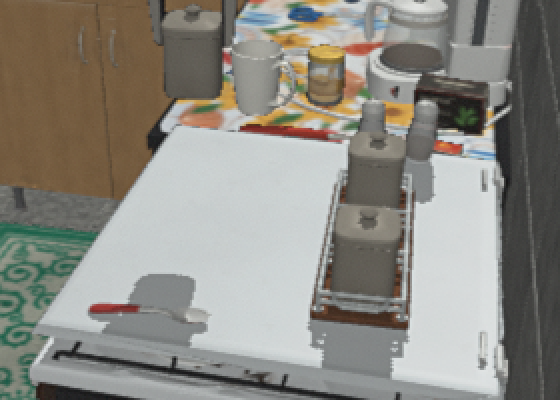

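The heavy canister is held upright at (193,50). The other two are level in their bays at (377,170) and (367,250), with flat tops at 0.127 m against 0.126–0.130 m expected. The spoon and shakers are where they were.

```bash
python3 -c "
from station import env, jaws, read_camera, camera_info
print(env.finish_job())"
```

```text
the job is handed in; nothing more can be done
None
```

The job is handed in: the heaviest canister (about 6.2 N) is held upright about 16 cm above the cooker lid, and the lighter two (about 2.8 N and 2.1 N) are seated in the caddy's two end bays; the hand-in returned no verdict.

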